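# Park two microscope lens tubes in a V-rest and close the keeper

## Task

Put the two black microscope lens tubes away in their V-groove rest: swing the keeper bar up until it stands about upright, roll the wide tube along the rails, over the small groove, until it drops into the wide V-grooves at the hinge end, then roll the slim tube into the narrow V-grooves before it, and swing the keeper bar fully down over both. Roll the tubes with a push, never lift one clear of the rails, and leave the jar, the tin and the small tub where they are.

Things in the scene. Friction and masses are not known exactly. Their poses are not given: they have to be found in the camera images.
- rest: Fixed V-rest: steel base plate (370 x 100 x 10 mm) with two parallel aluminium rails. Origin: on the desk, midway between the rails; x along the rails towards the hinge end, y across them (along grooves and tubes), z up. Rails x = -165 to 150 mm, 10 mm thick, centred at y = -30 and 30 mm, flat tops at z = 50 mm; gap between them 50 mm wide, floor at z = 10 mm.
- wide_seat (a point): Middle of the wide tube's axis when it rests in the wide V: x = 95, y = 0, z = 63.9 mm in the rest's frame (same axes). The wide 90-degree V in each rail is 40 mm wide at the top and 20 mm deep. Behind it back-stop horns on the rails rise to z = 75 mm from x = 124 mm on.
- slim_seat (a point): Middle of the slim tube's axis when it rests in the narrow V: x = 35, y = 0, z = 55.6 mm in the rest's frame (same axes). The narrow 90-degree V in each rail is 17 mm wide at the top and 8.5 mm deep; the wide tube sags only 1.5 mm into it and rolls over it.
- wide_tube: Wide lens tube, black with two aluminium bands, 48 mm diameter, 120 mm long, about 0.3 kg, slippery (friction about 0.3). Starts lying across both rails before the grooves, axis 74 mm above the desk. Origin: middle of its axis; its y axis runs along the tube (x and z turn as it rolls).
- slim_tube: Slim lens tube of the same look, 20 mm diameter, 120 mm long, about 0.12 kg, slippery too. Starts lying across both rails about 100 mm behind the wide tube (farther from the hinge), axis 60 mm above the desk. Origin: middle of its axis; its y axis runs along the tube. Lips 10 mm high end the rails behind it.
- keeper (a joint): Keeper bar's hinge angle: 0 = fully down, level over the grooves; grows as it swings up towards the hinge end; 1.57 upright, stop at 1.6. Hinge line parallel to the rest's y at x = 165, z = 100 mm in the rest's frame, between cheeks up to z = 110 mm. Bar 16 mm wide, 150 mm long; stays where left (1 to 2 N at the knob). Its pads clear seated tubes by 1 to 2 mm; an unseated tube stops it.
- keeper_knob (a point): Centre of the keeper's black knob: cylinder 20 mm in diameter, 26 mm long, axis parallel to the rest's y, on a stem above the bar's free end. From the hinge line 135 mm along the bar and 34 mm above it: with the bar down, x = 30, z = 134 mm in the rest's frame. Can be gripped across its 26 mm length and pivots between the fingers.
- jar: Bystander: teal jar with a ribbed lid, 55 mm diameter, 58 mm high. Origin: centre of its underside.
- tin: Bystander: flat round yellow tin, 55 mm diameter, 22 mm high. Origin: centre of its underside.
- tub: Bystander: small pale round tub, 45 mm diameter, 16 mm high. Origin: centre of its underside.

How it is judged:
By the outcome, as a careful person would: the job done as asked, in the order asked, and still so for the second after the job is handed in, with the robot touching nothing.
It also fails if it takes over 72 s, if anything falls off the work surface, if the arm or the gripper's body presses on something with over 40 N, if the wrist force passes 120 N, or if a joint passes its speed limit or range.

## Robot

A 7-joint arm with a two-finger parallel gripper is mounted at the origin on a cart in front of the work surface, level with it; the furniture and walls round the work are solid. World frame = base frame: x ahead of the robot, y to its left, z up, the work surface at z = 0. Lengths are in m, angles in rad, forces in N, time in s.
With the tool pointing down it reaches from about 0.375 to 0.925 m from the base axis. Payload 3.1 kg.
Tool frame: the origin (TCP) lies midway between the tips of the shut fingers; the grasp point (between the pads) lies 19 mm behind it; z points along the fingers, y is the line along which they close (so a half turn about z gives the same grasp; the last joint's range is limited). The gripper opens to 85 mm and grips with 20 to 120 N. Pads are 22 mm wide; open, the fingers measure 114 mm over their backs; the gripper's body (76 mm by 85 mm) begins 54 mm behind the grasp point. The pads swing forward as they close: fully open they stand 13 mm farther back than shut.
Start: joints at [1.066, 0.383, 0.044, 1.598, -0.018, 1.161, -0.05], TCP at [0.257, -0.597, 0.205] pointing down, gripper open.
Joint ranges: [-2.61, 2.61], [-0.41, 2.15], [-1.48, 1.57], [0, 2.5], [-1.57, 4.71], [0.05, 1.97], [-2.85, 2.85]. Speed limits (rad/s): [2.79, 2.79, 3.14, 3.14, 3.14, 3.14, 3.14].

## Interface

Orientations are given as a 3x3 rotation matrix whose columns are the frame's x, y, z axes.
In Python, from plant import status, get_image, job, search_frame, silhouettes, spot_point gives the robot as it stands.
- The arm moves only by the tool step_arm, never from a script. Its argument "steps" is a list of rows, each an object with "gripper": the closure, from -1 (fully open) to 1 (shut); "linear": the shift along the tool's x, y, z in m, a list of three; "roll": the turn about the tool's z in degrees. A call has 1 to 8 rows; each row is the pose to reach, as a shift and turn from the pose commanded when the call began, along the tool's axes at that moment; what a row does not reach only later rows make up. A row lasts 1/8 s, in which the tool goes at most 62.5 mm and 10.7 degrees, less where a joint would pass 70% of its speed; a pose out of reach is approached as far as the arm can. A call with a gripper value outside its range is refused whole. The fingers move at their own pace and stop on an object; "newtons" is the grip in N (left out, the last holds). Time passes only in rows, so rows that repeat a pose let the fingers close. It gives the time, the measured TCP pose, the force, the opening and the grip force at its end, in the units of the state.
- status.get_obs(): the state, without advancing time (a new reading comes with each control period).
- get_image(name): name is "side" or "top" or "wrist"; returns a dict with "frame" (400x640x3 uint8, red, green, blue), "fx", "fy", "cx", "cy" (pixels), "rvec" (rotation vector, rad) and "tvec" (3), from world to camera coordinates, as OpenCV has them. Camera axes: x right, y down, z forward; pixel columns grow to the right and rows downward; lengths in m; the calibration is good to about 2 mm. A picture is of the moment at which its call begins. There is no depth.
- job.sign_off(): hands the job in; it is judged then, once.
Trained networks look in a picture, given as the dict that the camera call returned (one of the last four; its "shot" number tells which), for a name from the list of things; names that differ only in an ending like _2 or _b are one class to them, and where a whole thing is asked for, a point or a joint stands for the part that bears it (a point fixed in the world has none). Each returns a list of dicts, best first, with "p" (0 to 1); they miss things now and then, are a little off and sometimes report something else, mostly with a low value. They report only what shows in the picture. A call takes as long as a camera call.
- search_frame(label, picture): "box" ([left, top, right, bottom] in pixels, round what is visible of it).
- silhouettes(label, picture): "region" (400x640 bool, what is visible of it) and "box" ([left, top, right, bottom] in pixels, round what is visible of it).
- spot_point(label, picture): "xy" ([column, row] in pixels: a listed point, or the origin of a listed thing).
The state is a dict: "time": time; "joints": joint angles; "joint_vel": joint speeds; "tau": joint torques, N m; "position": TCP position; "tcp_rot": TCP orientation; "wrist_force": force on the tool from outside, world axes, zero at the start; "wrist_torque": the same for the moment, N m; "finger_gap": opening from 0.0 (shut) to 1.0 (fully open); "grip_force": force on a finger pad.
Only numpy, scipy, OpenCV 4.12 (cv2) and the standard library are available. Lean on these libraries where they do the work, as an engineer would, in place of code of your own. Each camera call takes 0.05 s, during which the arm holds its last target. There are 200 camera calls.

## Working session

There is one attempt and no reset: what is moved stays moved. The work goes in short steps, Python scripts to look and compute and a tool call to move; the robot and the scene stay as the last step left them, time stands still between calls to the robot, and variables do not carry over. Pictures are saved under pics/ and viewed, at most 10 in all, crops included, and the job is handed in when it is done.

Besides the shell and the picture viewer there is one more tool, called after "Call:" in YAML: its name, and indented under it one key for each argument. step_arm: Moves the arm, as the interface text tells. Its arguments: {"type":"object","properties":{"steps":{"type":"array","items":{"type":"object","properties":{"gripper":{"type":"number"},"linear":{"type":"array","items":{"type":"number"}},"roll":{"type":"number"}}}},"newtons":{"type":"number"}},"required":["steps"]}

```bash
mkdir -p pics
cat > h.py <<'E'
import numpy as np, cv2
from plant import status, get_image, job, search_frame, silhouettes, spot_point
def cam(p):
    R=cv2.Rodrigues(np.array(p["rvec"],float))[0]; t=np.array(p["tvec"],float).ravel()
    K=np.array([[p["fx"],0,p["cx"]],[0,p["fy"],p["cy"]],[0,0,1.]]); return K,R,t
def ray(p,xy):
    K,R,t=cam(p); d=R.T@np.linalg.inv(K)@np.array([*xy,1.]); return -R.T@t,d
def at_z(p,xy,z):
    c,d=ray(p,xy); return c+d*(z-c[2])/d[2]
def proj(p,X):
    K,R,t=cam(p); q=(K@(R@np.atleast_2d(X).T+t[:,None])).T; return q[:,:2]/q[:,2:]
def tri(ps,xys):
    A=np.zeros((3,3));b=np.zeros(3)
    for p,xy in zip(ps,xys):
        c,d=ray(p,xy); d/=np.linalg.norm(d); M=np.eye(3)-np.outer(d,d); A+=M;b+=M@c
    return np.linalg.solve(A,b)
def save(p,n,box=None,s=1):
    f=p["frame"][:,:,::-1]
    if box: f=f[box[1]:box[3],box[0]:box[2]]
    cv2.imwrite("pics/"+n,cv2.resize(f,None,fx=s,fy=s))
E
cat > a.py <<'E'
from h import *
np.set_printoptions(precision=4,suppress=True)
S=get_image("side");T=get_image("top")
save(S,"s0.png");save(T,"t0.png")
for p,n in((S,"side"),(T,"top")): print(n,ray(p,(320,200)),p["fx"])
for l in["rest","wide_seat","slim_seat","wide_tube","slim_tube","keeper_knob","jar","tin","tub"]:
    r=[spot_point(l,p) for p in(S,T)]
    print(l,[[(np.round(q["xy"],1),round(q["p"],2)) for q in x[:2]] for x in r], tri((S,T),[x[0]["xy"] for x in r]) if all(r) else None)
o=status.get_obs();print(o["position"],o["tcp_rot"],o["time"],o["finger_gap"])
E
python3 a.py
```

```text
side (array([ 0.853 , -0.4406,  0.8423]), array([-0.2936,  0.3913, -0.8724])) 364.5675867282538
top (array([ 0.4598, -0.0952,  0.997 ]), array([ 0.1548, -0.0188, -0.9879])) 517.6978807208785
rest [[(array([306. , 188.1]), 0.76)], [(array([293.9, 252.2]), 0.78), (array([282.9, 245.6]), 0.42)]] [ 0.5171 -0.0605  0.0035]
wide_seat [[(array([281.4, 204.9]), 0.96)], [(array([348. , 243.6]), 0.94)]] [ 0.526  -0.1612  0.0654]
slim_seat [[(array([295. , 192.5]), 0.92), (array([294.8, 167.7]), 0.26)], [(array([315.1, 242.8]), 0.61), (array([351.3, 162.8]), 0.47)]] [ 0.5268 -0.1053  0.0522]
wide_tube [[(array([312.2, 166.9]), 0.75)], [(array([280.7, 242.9]), 0.85), (array([291.6, 165.8]), 0.65)]] [ 0.5274 -0.0421  0.0923]
slim_tube [[(array([325.8, 148.6]), 0.75)], [(array([228.8, 262.9]), 0.7)]] [0.4964 0.056  0.04  ]
keeper_knob [[(array([294.5, 169.8]), 0.96)], [(array([320.5, 241. ]), 0.96), (array([241.9, 169.5]), 0.39)]] [ 0.5263 -0.1085  0.1552]
jar [[(array([355.4, 222.7]), 0.91)], [(array([294.3, 162.8]), 0.71)]] [ 0.6861 -0.0664  0.0178]
tin [[], [(array([352.9, 162.2]), 0.82), (array([313.8, 243.8]), 0.74)]] None
tub [[(array([375.5, 198.1]), 0.54)], [(array([244.9, 170.8]), 0.6)]] [ 0.6794  0.0343 -0.0057]
[ 0.2572 -0.5969  0.2053] [[ 0.9184  0.3957  0.    ]
 [ 0.3957 -0.9184  0.0001]
 [ 0.     -0.0001 -1.    ]] 1.0 0.9987971479599593
```

View pics/s0.png

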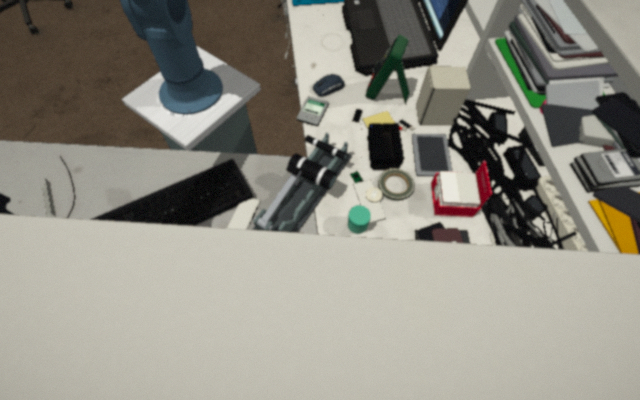

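View pics/t0.png

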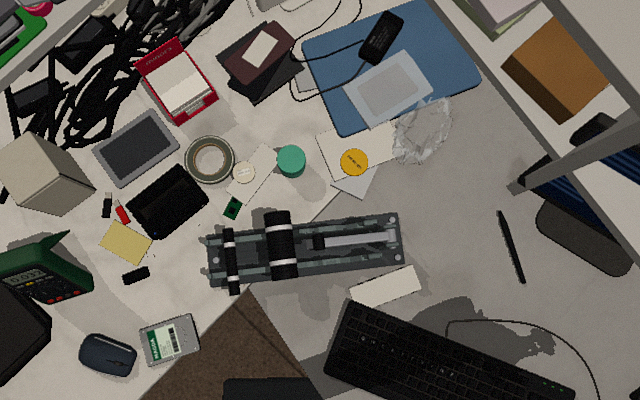

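```bash
cat > b.py <<'E'
from h import *
from scipy.optimize import least_squares
np.set_printoptions(precision=4,suppress=True)
S=get_image("side");T=get_image("top")
P={"wide_seat":(.095,0,.0639),"slim_seat":(.035,0,.0556),"keeper_knob":(.03,0,.134)}
M=[]
for l,X in P.items():
    for p in(S,T): M.append((p,spot_point(l,p)[0]["xy"],X))
def W(v,X): c,s=np.cos(v[2]),np.sin(v[2]); return np.array([v[0]+c*X[0]-s*X[1],v[1]+s*X[0]+c*X[1],X[2]])
f=lambda v:np.concatenate([proj(p,W(v,X))[0]-xy for p,xy,X in M])
r=least_squares(f,[.52,-.06,-1.57],loss="soft_l1");print(r.x,f(r.x).reshape(-1,2))
m=silhouettes("rest",T)[0]["region"].astype(np.uint8)
print("rest mask",cv2.minAreaRect(cv2.findNonZero(m)))
for l,z in(("wide_tube",.074),("slim_tube",.060)):
    for p,n in((S,"side"),(T,"top")):
        q=silhouettes(l,p)
        for k in q[:2]:
            a=cv2.minAreaRect(cv2.findNonZero(k["region"].astype(np.uint8))); b=cv2.boxPoints(a)
            b=np.array(b); e=b if np.linalg.norm(b[1]-b[0])<np.linalg.norm(b[2]-b[1]) else np.roll(b,-1,0)
            A=at_z(p,(e[0]+e[1])/2,z);B=at_z(p,(e[2]+e[3])/2,z)
            print(l,n,round(k["p"],2),A,B,(A+B)/2,np.linalg.norm(A-B),"perp dir",np.arctan2(*(B-A)[[1,0]]))
for v in [r.x]:
    c=[W(v,(x,y,z)) for x,y,z in((-.165,-.03,.05),(.15,-.03,.05),(-.165,.03,.05),(.15,.03,.05),(-.185,0,.01),(.185,0,.01))]
    print(proj(T,c))
f=T["frame"][195:305,190:420,::-1]; f=cv2.resize(f,None,fx=3.4,fy=3.4,interpolation=2); cv2.imwrite("pics/t1.png",f)
E
python3 b.py
```

```text
[ 0.5225 -0.07   -1.5152] [[-0.2254 -1.4048]
 [-0.1114 -0.6087]
 [-2.2324  0.8952]
 [ 1.0176  1.8873]
 [ 1.8017  2.8639]
 [-7.1514 -0.1438]]
rest mask ((303.109130859375, 249.6555633544922), (53.67210006713867, 197.61907958984375), 83.1300048828125)
wide_tube side 0.74 [0.7025 0.0066 0.074 ] [ 0.6739 -0.0159  0.074 ] [ 0.6882 -0.0046  0.074 ] 0.03642420617677502 perp dir -2.4755982760170356
wide_tube side 0.58 [ 0.4604 -0.0513  0.074 ] [ 0.5917 -0.0345  0.074 ] [ 0.526  -0.0429  0.074 ] 0.13234254847955965 perp dir 0.12713287242381383
wide_tube top 0.79 [ 0.5881 -0.0339  0.074 ] [ 0.4627 -0.0482  0.074 ] [ 0.5254 -0.0411  0.074 ] 0.1261666171643557 perp dir -3.0282219969837465
slim_tube side 0.71 [0.4408 0.0413 0.06  ] [0.563  0.0541 0.06  ] [0.5019 0.0477 0.06  ] 0.12280810782305007 perp dir 0.10421544829191742
slim_tube top 0.56 [0.5588 0.0555 0.06  ] [0.44   0.0432 0.06  ] [0.4994 0.0494 0.06  ] 0.11939687967039636 perp dir -3.0389388198252534
[[207.1504 270.2569]
 [380.6315 257.1859]
 [205.8631 237.1078]
 [377.523  224.4386]
 [200.1343 255.5077]
 [394.6224 240.9917]]
```

View pics/t1.png

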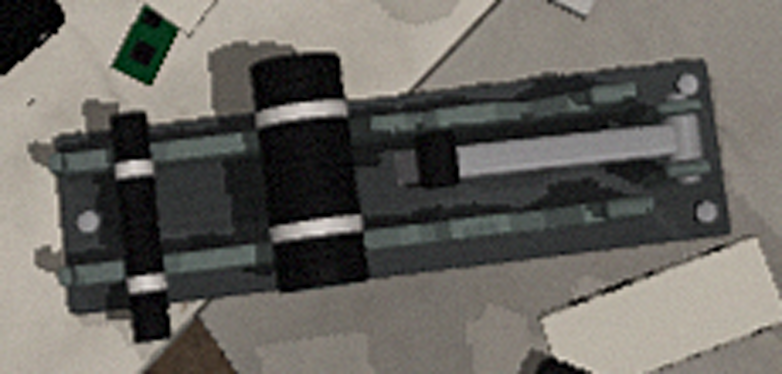

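```bash
cat > c.py <<'E'
from h import *
np.set_printoptions(precision=4,suppress=True)
T=get_image("top")
px=np.array([(705,60),(730,230),(72,313),(60,135)])/3.4+[190,195]
c=np.array([at_z(T,q,.01) for q in px]);print(c, [np.linalg.norm(c[i]-c[(i+1)%4]) for i in range(4)])
R=(c[0]+c[1])/2;L=(c[2]+c[3])/2;print("centre",(R+L)/2,"yaw",np.arctan2(*(R-L)[[1,0]]))
# rail ends crop: left ends (60,160),(75,272) right tops (635,90),(652,205)
px=np.array([(50,160),(62,274),(637,90),(654,205)])/3.4+[190,195]
c=np.array([at_z(T,q,z) for q,z in zip(px,(.055,.055,.075,.075))]);print(c)
L=(c[0]+c[1])/2;R=(c[2]+c[3])/2;print("yaw",np.arctan2(*(R-L)[[1,0]]),np.linalg.norm(R-L),L,R)
q=np.array((437,155))/3.4+[190,195];print("knob",at_z(T,q,.144))
o=search_frame("keeper_knob",T)[0];print(o)
for l,z in(("jar",.058),("tin",.022),("tub",.016)):
    for k in search_frame(l,T)[:1]: b=k["box"];print(l,k["p"],at_z(T,((b[0]+b[2])/2,(b[1]+b[3])/2),z))
E
python3 c.py
```

```text
[[ 0.5871 -0.2625  0.01  ]
 [ 0.4915 -0.2721  0.01  ]
 [ 0.4531  0.093   0.01  ]
 [ 0.5513  0.1012  0.01  ]] [np.float64(0.09614120401330883), np.float64(0.36703318897200904), np.float64(0.09855537828030844), np.float64(0.3653624279580223)]
centre [ 0.5208 -0.0851  0.01  ] yaw -1.4693112149395864
[[ 0.5339  0.0973  0.055 ]
 [ 0.4738  0.0899  0.055 ]
 [ 0.5635 -0.2148  0.075 ]
 [ 0.5031 -0.2213  0.075 ]]
yaw -1.476632360075601 0.3137138854566951 [0.5038 0.0936 0.055 ] [ 0.5333 -0.2181  0.075 ]
knob [ 0.5259 -0.1077  0.144 ]
{'box': [205.7, 208.9, 400.3, 289.4], 'p': 0.74}
jar 0.62 [ 0.6772 -0.0658  0.058 ]
tin 0.61 [ 0.6866 -0.1766  0.022 ]
tub 0.6 [0.6701 0.0321 0.016 ]
```

The side view shows the rest at about (305,185), hinge end lower left. In the top view the plate runs from (210,260) to (400,235), with the slim tube at (231,262), the wide tube at (281,243) and the knob at (320,241). The keeper looks slightly raised, about 0.17 rad. I'll move above the knob.

Call:
step_arm:
  steps:
    - {"gripper": -0.2, "linear": [0.04, -0.03, -0.04], "roll": -8}
    - {"gripper": -0.2, "linear": [0.08, -0.062, -0.065], "roll": -17}
    - {"gripper": -0.2, "linear": [0.12, -0.093, -0.065], "roll": -26}
    - {"gripper": -0.2, "linear": [0.16, -0.124, -0.065], "roll": -35}
    - {"gripper": -0.2, "linear": [0.2, -0.155, -0.065], "roll": -44}
    - {"gripper": -0.2, "linear": [0.24, -0.187, -0.065], "roll": -53}
    - {"gripper": -0.2, "linear": [0.28, -0.218, -0.065], "roll": -62}
    - {"gripper": -0.2, "linear": [0.32, -0.249, -0.065], "roll": -72.4}
  newtons: 25

```text
time: 2.9
position: [0.4532, -0.2403, 0.2706]
tcp_rot: [[-0.105, 0.994, 0.001], [0.994, 0.105, -0.001], [-0.001, 0.001, -1.0]]
wrist_force: [-0.3, -0.2, 0.7]
finger_gap: 0.601
grip_force: 0.0
```

Call:
step_arm:
  steps:
    - {"gripper": -0.2, "linear": [0.042, 0.028, 0]}
    - {"gripper": -0.2, "linear": [0.084, 0.057, 0]}
    - {"gripper": -0.2, "linear": [0.125, 0.086, 0]}
    - {"gripper": -0.2, "linear": [0.125, 0.086, 0]}
    - {"gripper": -0.2, "linear": [0.125, 0.086, 0]}

```text
invalid input at $.steps[0]: expected keys gripper, linear, roll
```

```bash
cat > d.py <<'E'
from h import *
import sys
np.set_printoptions(precision=4,suppress=True)
V=get_image("wrist"); save(V,sys.argv[1])
o=status.get_obs();print(o["time"],o["position"],o["finger_gap"],o["wrist_force"]); print(ray(V,(320,200)))
O=np.array([.5194,-.071,0]);ex=np.array([.0986,-.9951,0]);ey=np.array([.9951,.0986,0])
rf=lambda X:np.array([(X-O)@ex,(X-O)@ey,X[2]])*1000
for l,z in(("keeper_knob",.156),("keeper_knob",.134),("wide_seat",.0639),("slim_seat",.0556),("wide_tube",.074),("slim_tube",.06)):
    for k in spot_point(l,V)[:1]: print(l,k["xy"],round(k["p"],2),rf(at_z(V,k["xy"],z)))
E
python3 d.py w1.png
```

```text
2.95 [ 0.4577 -0.231   0.2709] 0.5987613737272278 [3.0578 4.8739 0.7781]
(array([ 0.4447, -0.1681,  0.4397]), array([ 0.0234, -0.2888, -0.9571]))
keeper_knob [410.6, 54.6] 0.72 [ 34.9007  -2.8531 156.    ]
keeper_knob [410.6, 54.6] 0.72 [ 30.6882   3.4314 134.    ]
wide_seat [386.4, 121.3] 0.56 [95.6104 -0.2533 63.9   ]
slim_seat [387.4, 68.6] 0.87 [31.8056 -1.8497 55.6   ]
wide_tube [402.3, 5.9] 0.78 [-30.5186   6.2555  74.    ]
```

View pics/w1.png

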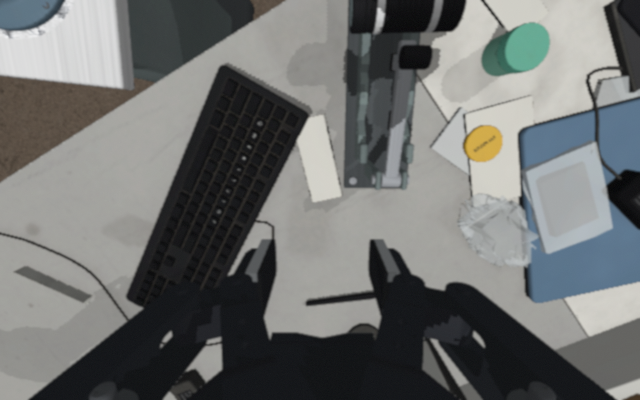

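The wrist view puts the knob at (410,55) and the hinge at (395,180). The seats match my rest frame to within about 3 mm. Next I go over the knob.

Call:
step_arm:
  steps:
    - {"gripper": -0.2, "linear": [0.042, 0.028, 0], "roll": 0}
    - {"gripper": -0.2, "linear": [0.084, 0.057, 0], "roll": 0}
    - {"gripper": -0.2, "linear": [0.125, 0.086, 0], "roll": 0}
    - {"gripper": -0.2, "linear": [0.125, 0.086, 0], "roll": 0}
    - {"gripper": -0.2, "linear": [0.125, 0.086, 0], "roll": 0}

```text
time: 3.88
position: [0.5252, -0.1106, 0.27]
tcp_rot: [[-0.097, 0.995, -0.001], [0.995, 0.097, -0.001], [-0.001, -0.001, -1.0]]
wrist_force: [0.4, -0.4, -0.7]
finger_gap: 0.596
grip_force: 0.0
```

```bash
cat >> d.py <<'E'
X=np.array(o["position"]);print("tcp rest",rf(X),"tool y ang vs ey",np.degrees(np.arctan2(o["tcp_rot"][1][1],o["tcp_rot"][0][1])-np.arctan2(ey[1],ey[0])))
E
python3 d.py w2.png
```

```text
3.925 [ 0.525  -0.1113  0.27  ] 0.5984427437040024 [-0.2146 -0.3643  0.1954]
(array([ 0.5176, -0.0383,  0.439 ]), array([ 0.0195, -0.2891, -0.9571]))
keeper_knob [320.3, 180.9] 0.84 [ 32.2193  -0.8783 156.    ]
keeper_knob [320.3, 180.9] 0.84 [ 37.2645  -1.0573 134.    ]
wide_seat [320.0, 210.2] 0.84 [95.9876 -2.182  63.9   ]
slim_seat [321.2, 167.7] 0.61 [36.4783 -0.3892 55.6   ]
wide_tube [329.5, 115.7] 0.69 [-32.6625  10.242   74.    ]
slim_tube [313.4, 43.1] 0.58 [-117.1345   -9.5292   60.    ]
tcp rest [ 40.6971   1.5499 269.9796] tool y ang vs ey -0.18177442530664922
```

View pics/w2.png

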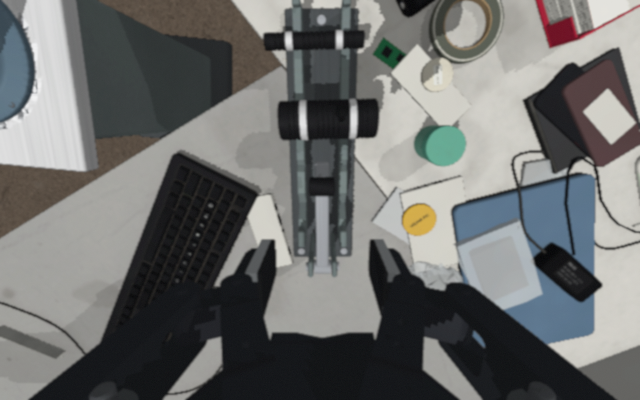

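Call:
step_arm:
  steps:
    - {"gripper": -0.2, "linear": [0.006, -0.002, 0.04], "roll": 0}
    - {"gripper": -0.2, "linear": [0.0065, -0.002, 0.08], "roll": 0}
    - {"gripper": -0.2, "linear": [0.0065, -0.002, 0.12], "roll": 0}
    - {"gripper": -0.2, "linear": [0.0065, -0.002, 0.144], "roll": 0}
    - {"gripper": 0.5, "linear": [0.0065, -0.002, 0.144], "roll": 0}
    - {"gripper": 1, "linear": [0.0065, -0.002, 0.144], "roll": 0}
    - {"gripper": 1, "linear": [0.0065, -0.002, 0.144], "roll": 0}
    - {"gripper": 1, "linear": [0.0065, -0.002, 0.144], "roll": 0}
  newtons: 25

```text
time: 5.22
position: [0.5238, -0.1031, 0.1273]
tcp_rot: [[-0.099, 0.995, 0.002], [0.995, 0.099, -0.001], [-0.001, 0.002, -1.0]]
wrist_force: [0.8, -1.5, -0.8]
finger_gap: 0.299
grip_force: 31.2
```

Call:
step_arm:
  steps:
    - {"gripper": 1, "linear": [-0.0056, 0, -0.0133], "roll": 0}
    - {"gripper": 1, "linear": [-0.012, 0, -0.0255], "roll": 0}
    - {"gripper": 1, "linear": [-0.02, 0, -0.037], "roll": 0}
    - {"gripper": 1, "linear": [-0.029, 0, -0.0476], "roll": 0}
    - {"gripper": 1, "linear": [-0.039, 0, -0.0574], "roll": 0}
    - {"gripper": 1, "linear": [-0.05, 0, -0.0659], "roll": 0}
    - {"gripper": 1, "linear": [-0.0616, 0, -0.0734], "roll": 0}
    - {"gripper": 1, "linear": [-0.074, 0, -0.0798], "roll": 0}

```text
time: 6.22
position: [0.5312, -0.1773, 0.2042]
tcp_rot: [[-0.099, 0.995, 0.003], [0.995, 0.099, -0.0], [-0.0, 0.003, -1.0]]
wrist_force: [7.1, -3.6, -15.4]
finger_gap: 0.294
grip_force: 25.8
```

Call:
step_arm:
  steps:
    - {"gripper": 1, "linear": [-0.0135, 0, -0.002], "roll": 0}
    - {"gripper": 1, "linear": [-0.027, 0, -0.0055], "roll": 0}
    - {"gripper": 1, "linear": [-0.0405, 0, -0.008], "roll": 0}
    - {"gripper": 1, "linear": [-0.054, 0, -0.009], "roll": 0}
    - {"gripper": 1, "linear": [-0.0665, 0, -0.009], "roll": 0}
    - {"gripper": 1, "linear": [-0.0775, 0, -0.008], "roll": 0}
    - {"gripper": 1, "linear": [-0.086, 0, -0.006], "roll": 0}
    - {"gripper": 1, "linear": [-0.086, 0, -0.006], "roll": 0}

```text
time: 7.22
position: [0.54, -0.2638, 0.2131]
tcp_rot: [[-0.098, 0.995, 0.003], [0.995, 0.098, -0.002], [-0.003, 0.003, -1.0]]
wrist_force: [3.7, 1.1, 1.6]
finger_gap: 0.292
grip_force: 24.8
```

```bash
python3 d.py w3.png
python3 - <<'E'
from h import *
T=get_image("top");save(T,"t2.png",(190,150,470,310),2.8)
for p in(T,get_image("side")): print([(k["xy"],k["p"]) for k in spot_point("keeper_knob",p)[:2]])
E
```

```text
7.275 [ 0.54   -0.2633  0.2132] 0.29216139655732826 [ 4.5155 -0.1405  1.7194]
(array([ 0.5317, -0.1912,  0.382 ]), array([ 0.0234, -0.2906, -0.9566]))
keeper_knob [319.6, 241.2] 0.65 [227.946   -1.3048 156.    ]
keeper_knob [319.6, 241.2] 0.65 [238.3717  -1.4717 134.    ]
wide_seat [320.0, 88.8] 0.92 [94.0503 -1.0579 63.9   ]
slim_seat [319.9, 27.3] 0.97 [34.2486 -1.0508 55.6   ]
tcp rest [193.3407   1.5324 213.2005] tool y ang vs ey -0.01085682024036796
[([421.3, 225.8], 0.97), ([295.7, 251.8], 0.35)]
[([247.0, 202.5], 0.57)]
```

View pics/t2.png

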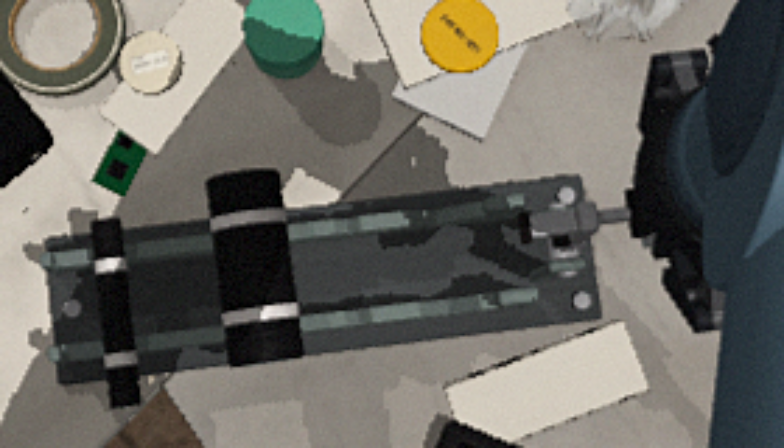

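The keeper stands upright: its bar is seen end-on at crop (560,220), about 1.53 rad by the tool position. Now I release, retreat up and go behind the wide tube.

Call:
step_arm:
  steps:
    - {"gripper": -0.3, "linear": [0, 0, 0], "roll": 0}
    - {"gripper": -0.5, "linear": [0, 0, 0], "roll": 0}
    - {"gripper": -0.5, "linear": [0, 0, 0], "roll": 0}
    - {"gripper": -0.5, "linear": [0, 0, -0.02], "roll": 0}
    - {"gripper": -0.5, "linear": [0, 0, -0.05], "roll": 0}
    - {"gripper": -0.5, "linear": [0, 0, -0.08], "roll": 0}
    - {"gripper": -0.5, "linear": [0.04, 0.001, -0.08], "roll": 0}
    - {"gripper": -0.5, "linear": [0.08, 0.002, -0.08], "roll": 0}

```text
time: 8.78
position: [0.5336, -0.1816, 0.2944]
tcp_rot: [[-0.098, 0.995, 0.003], [0.995, 0.098, -0.001], [-0.001, 0.003, -1.0]]
wrist_force: [-0.2, 0.3, -0.6]
finger_gap: 0.747
grip_force: 0.0
```

Call:
step_arm:
  steps:
    - {"gripper": -0.5, "linear": [0.04, 0.001, 0], "roll": 0}
    - {"gripper": -0.5, "linear": [0.08, 0.002, 0], "roll": 0}
    - {"gripper": -0.5, "linear": [0.12, 0.003, 0], "roll": 0}
    - {"gripper": -0.5, "linear": [0.16, 0.004, 0], "roll": 0}
    - {"gripper": -0.5, "linear": [0.189, 0.005, 0], "roll": 0}
    - {"gripper": -0.5, "linear": [0.189, 0.005, 0], "roll": 0}
    - {"gripper": -0.5, "linear": [0.189, 0.005, 0], "roll": 0}

```text
time: 9.65
position: [0.5195, 0.0054, 0.293]
tcp_rot: [[-0.098, 0.995, 0.001], [0.995, 0.098, -0.001], [-0.001, 0.001, -1.0]]
wrist_force: [0.7, -0.4, -0.4]
finger_gap: 0.75
grip_force: 0.0
```

```bash
python3 d.py w4.png
python3 - <<'E'
from h import *
for n in("top","side"):
    p=get_image(n); print([(k["xy"],k["p"]) for k in spot_point("keeper_knob",p)[:2]])
    ex=np.array([.0986,-.9951,0]);O=np.array([.5194,-.071,0])
    for th in(1.4,1.5,1.57): 
        a=th+.2467; print(th,proj(p,O+ex*(.165-.1392*np.cos(a))+[0,0,.1+.1392*np.sin(a)]))
E
```

```text
9.7 [0.5195 0.0048 0.2926] 0.7500510622647997 [-0.345  -0.1529  0.0907]
(array([0.5115, 0.0777, 0.4619]), array([ 0.0217, -0.2895, -0.9569]))
wide_seat [317.9, 270.2] 0.91 [90.4248  0.2826 63.9   ]
slim_seat [317.7, 236.1] 0.66 [34.2643  0.0788 55.6   ]
wide_tube [321.7, 199.8] 0.85 [-31.4323   6.4444  74.    ]
slim_tube [315.0, 138.1] 0.95 [-118.2293   -3.0179   60.    ]
tcp rest [-75.4097   7.5543 292.6098] tool y ang vs ey -0.09443924252634701
[([419.5, 225.1], 0.81), ([294.8, 251.5], 0.61)]
1.4 [[412.90196091 226.46074119]]
1.5 [[421.90047134 225.497725  ]]
1.57 [[427.95608355 224.89698517]]
[([245.2, 199.5], 0.85)]
1.4 [[248.96192005 195.26106771]]
1.5 [[244.67495112 201.01915199]]
1.57 [[241.76592493 205.24140687]]
```

View pics/w4.png

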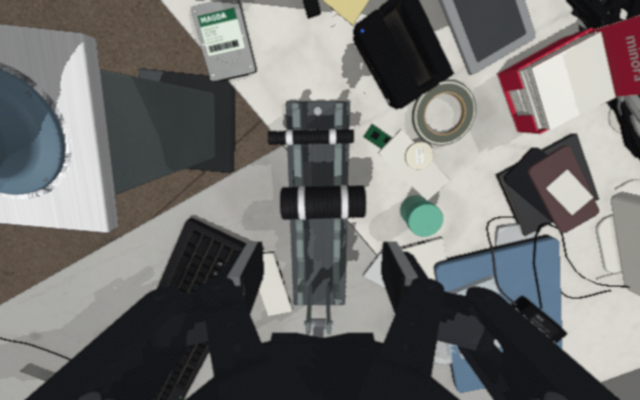

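The wrist view shows the wide tube at (322,200), which is x=-31, y=6 mm in the rest frame. The slim tube is at (315,138), x=-118, y=-3 mm, and the keeper still stands at about 1.48 rad. Next I lower behind the wide tube.

Call:
step_arm:
  steps:
    - {"gripper": -0.5, "linear": [0.002, -0.001, 0.045], "roll": 0}
    - {"gripper": -0.5, "linear": [0.003, -0.002, 0.09], "roll": 0}
    - {"gripper": -0.5, "linear": [0.003, -0.003, 0.135], "roll": 0}
    - {"gripper": -0.5, "linear": [0.003, -0.003, 0.18], "roll": 0}
    - {"gripper": -0.5, "linear": [0.003, -0.003, 0.215], "roll": 0}
    - {"gripper": -0.5, "linear": [0.003, -0.003, 0.238], "roll": 0}
    - {"gripper": -0.5, "linear": [0.003, -0.003, 0.238], "roll": 0}
    - {"gripper": -0.5, "linear": [0.003, -0.003, 0.238], "roll": 0}

```text
time: 11.2
position: [0.5169, 0.0096, 0.055]
tcp_rot: [[-0.1, 0.995, 0.002], [0.995, 0.1, 0.0], [0.0, 0.002, -1.0]]
wrist_force: [0.8, -0.3, -0.3]
finger_gap: 0.754
grip_force: 0.0
```

Call:
step_arm:
  steps:
    - {"gripper": -0.5, "linear": [-0.008, 0, 0], "roll": 0}
    - {"gripper": -0.5, "linear": [-0.014, 0, 0], "roll": 0}
    - {"gripper": -0.5, "linear": [-0.021, 0, 0], "roll": 0}
    - {"gripper": -0.5, "linear": [-0.028, 0, 0], "roll": 0}
    - {"gripper": -0.5, "linear": [-0.036, 0, 0], "roll": 0}
    - {"gripper": -0.5, "linear": [-0.044, 0, 0], "roll": 0}
    - {"gripper": -0.5, "linear": [-0.052, 0, 0], "roll": 0}
    - {"gripper": -0.5, "linear": [-0.06, 0, 0], "roll": 0}

```text
time: 12.2
position: [0.5245, -0.0428, 0.0617]
tcp_rot: [[-0.103, 0.995, 0.002], [0.995, 0.103, 0.005], [0.005, 0.003, -1.0]]
wrist_force: [-16.0, 10.9, 49.1]
finger_gap: 0.751
grip_force: 24.0
```

```bash
cat > e.py <<'E'
from h import *
np.set_printoptions(precision=1,suppress=True)
O=np.array([.5194,-.071,0]);ex=np.array([.0986,-.9951,0]);ey=np.array([.9951,.0986,0])
rf=lambda X:np.array([(X-O)@ex,(X-O)@ey,X[2]])*1000
ps=[get_image(n) for n in("top","side","wrist")]
print("tcp",rf(np.array(status.get_obs()["position"])),status.get_obs()["time"])
for l,z in(("wide_tube",.074),("slim_tube",.06)):
    for p,n in zip(ps,("top","side","wrist")):
        k=silhouettes(l,p)
        for k in k[:2]:
            a=cv2.minAreaRect(cv2.findNonZero(k["region"].astype(np.uint8))); b=cv2.boxPoints(a)
            e=b if np.linalg.norm(b[1]-b[0])<np.linalg.norm(b[2]-b[1]) else np.roll(b,-1,0)
            A=rf(at_z(p,(e[0]+e[1])/2,z));B=rf(at_z(p,(e[2]+e[3])/2,z)); d=(B-A)*np.sign((B-A)[1])
            print(l,n,round(k["p"],2),(A+B)[:2]/2,"len",round(np.linalg.norm(A-B)),"skew deg",round(np.degrees(np.arctan2(-d[0],d[1])),1))
        k=spot_point(l,p)
        if k: print("   spot",rf(at_z(p,k[0]["xy"],z))[:2],round(k[0]["p"],2))
E
python3 e.py
```

```text
tcp [-24.6   8.1  62.2] 12.35
wide_tube top 0.48 [-124.3  -28. ] len 78 skew deg 3.1
wide_tube side 0.8 [-6.5 10.6] len 134 skew deg 1.0
   spot [-16.2  10.6] 0.6
wide_tube wrist 0.71 [-5.9 10.7] len 136 skew deg 0.8
   spot [-7.5 10. ] 0.68
slim_tube top 0.73 [-125.3  -28.3] len 81 skew deg 0.3
slim_tube top 0.55 [  5.8 162.6] len 63 skew deg 11.7
   spot [-122.1   -5.8] 0.66
   spot [-115.   -11.7] 0.52
slim_tube wrist 0.59 [-120.6   -9.7] len 127 skew deg 1.2
   spot [-121.5   -9.8] 0.74
```

Unexpected upward force of 49 N, so I'm looking before going on.

Run:
```python
from h import *
V=get_image("wrist");S=get_image("side");T=get_image("top")
o=status.get_obs();print(o["position"],o["wrist_force"],o["wrist_torque"],o["finger_gap"],o["grip_force"],o["time"])
a=cv2.resize(V["frame"][60:330,150:500],(400,300))
b=cv2.resize(S["frame"][110:240,240:400],(400,300),interpolation=2)
c=cv2.resize(T["frame"][180:310,190:363],(400,300),interpolation=2)
cv2.imwrite("pics/m1.png",np.vstack([np.hstack([a,b]),np.hstack([c,c*0])])[:,:,::-1])
```

```text
[ 0.52519734 -0.04588226  0.06230868] [-13.80041291   7.32423701  42.79644124] [1.15744862 3.14461235 0.03768222] 0.7512276910737751 21.39338493347168 13.1
```

View pics/m1.png

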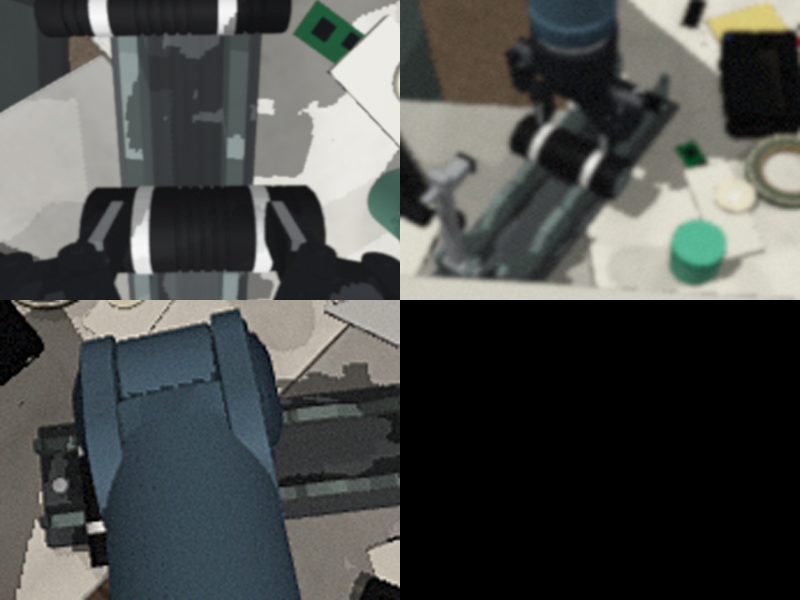

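The wrist crop shows the open fingertips riding on the back top of the wide tube, at about (115,205) and (290,225). The open tips stand too high to push. I'll lift off, back up and push with shut fingers between the rails.

Call:
step_arm:
  steps:
    - {"gripper": -0.5, "linear": [0.005, -0.002, -0.02], "roll": 0}
    - {"gripper": -0.5, "linear": [0.01, -0.002, -0.05], "roll": 0}
    - {"gripper": 0.2, "linear": [0.03, -0.002, -0.09], "roll": 0}
    - {"gripper": 1, "linear": [0.06, -0.002, -0.13], "roll": 0}
    - {"gripper": 1, "linear": [0.06, -0.002, -0.13], "roll": 0}
    - {"gripper": 1, "linear": [0.06, -0.002, -0.13], "roll": 0}
    - {"gripper": 1, "linear": [0.06, -0.002, -0.13], "roll": 0}
    - {"gripper": 1, "linear": [0.06, -0.002, -0.13], "roll": 0}

```text
time: 14.1
position: [0.5129, 0.008, 0.1826]
tcp_rot: [[-0.098, 0.995, -0.003], [0.995, 0.098, 0.0], [0.0, -0.003, -1.0]]
wrist_force: [0.5, -1.3, -0.4]
finger_gap: -0.0
grip_force: 0.0
```

```bash
python3 e.py
```

```text
tcp [-80.    2.  183.4] 14.25
wide_tube top 0.71 [-8.  10.7] len 125 skew deg 0.0
wide_tube top 0.61 [74.  -3.4] len 322 skew deg -89.8
   spot [-5.4  6.1] 0.81
wide_tube side 0.88 [-4.9 11.6] len 132 skew deg 2.0
wide_tube wrist 0.67 [-6.2 10.6] len 129 skew deg 0.7
   spot [-6.1  9.3] 0.96
slim_tube side 0.64 [-119.8   -6.4] len 124 skew deg 0.3
   spot [-121.8   -7.8] 0.74
slim_tube wrist 0.71 [-120.5   -8.7] len 122 skew deg 0.0
   spot [-119.6   -7.6] 0.92
```

Call:
step_arm:
  steps:
    - {"gripper": 1, "linear": [-0.01, 0.004, 0.03], "roll": 0}
    - {"gripper": 1, "linear": [-0.02, 0.007, 0.07], "roll": 0}
    - {"gripper": 1, "linear": [-0.02, 0.007, 0.105], "roll": 0}
    - {"gripper": 1, "linear": [-0.02, 0.007, 0.128], "roll": 0}
    - {"gripper": 1, "linear": [-0.02, 0.007, 0.128], "roll": 0}
    - {"gripper": 1, "linear": [-0.026, 0.007, 0.128], "roll": 0}
    - {"gripper": 1, "linear": [-0.033, 0.007, 0.128], "roll": 0}
    - {"gripper": 1, "linear": [-0.04, 0.007, 0.128], "roll": 0}

```text
time: 15.85
position: [0.5259, -0.0309, 0.0572]
tcp_rot: [[-0.099, 0.995, 0.002], [0.995, 0.099, -0.001], [-0.001, 0.002, -1.0]]
wrist_force: [-0.3, 0.7, -0.6]
finger_gap: -0.003
grip_force: 0.0
```

Call:
step_arm:
  steps:
    - {"gripper": 1, "linear": [-0.006, 0, 0], "roll": 0}
    - {"gripper": 1, "linear": [-0.012, 0, 0], "roll": 0}
    - {"gripper": 1, "linear": [-0.018, 0, 0], "roll": 0}
    - {"gripper": 1, "linear": [-0.018, 0, 0], "roll": 0}

```text
time: 16.35
position: [0.5264, -0.0488, 0.0559]
tcp_rot: [[-0.098, 0.995, -0.0], [0.995, 0.098, -0.0], [-0.0, -0.001, -1.0]]
wrist_force: [0.9, -0.1, 0.1]
finger_gap: 0.003
grip_force: 0.0
```

```bash
python3 e.py
```

```text
tcp [-22.6   9.3  55.9] 16.5
wide_tube top 0.72 [31.5 10.5] len 122 skew deg 0.4
wide_tube top 0.53 [-83.2 146. ] len 40 skew deg 83.4
   spot [16.3  5.7] 0.55
wide_tube side 0.93 [19.7 11.8] len 133 skew deg -0.3
   spot [13.5  4.1] 0.85
wide_tube wrist 0.77 [17.3 10.7] len 133 skew deg 0.1
   spot [18.6  9.1] 0.6
   spot [-122.1   -6. ] 0.72
slim_tube side 0.65 [-118.9   25.3] len 58 skew deg 4.2
   spot [-129.2  -18.1] 0.54
slim_tube wrist 0.87 [-120.8   -9.9] len 128 skew deg 1.2
   spot [-120.1   -7.3] 0.74
```

Shut fingers push cleanly: the tube is at x≈18 mm with no skew. Continuing.

Call:
step_arm:
  steps:
    - {"gripper": 1, "linear": [-0.007, 0, 0], "roll": 0}
    - {"gripper": 1, "linear": [-0.014, 0, 0], "roll": 0}
    - {"gripper": 1, "linear": [-0.021, 0, 0], "roll": 0}
    - {"gripper": 1, "linear": [-0.028, 0, 0], "roll": 0}
    - {"gripper": 1, "linear": [-0.035, 0, 0], "roll": 0}
    - {"gripper": 1, "linear": [-0.042, 0, 0], "roll": 0}
    - {"gripper": 1, "linear": [-0.05, 0, 0], "roll": 0}
    - {"gripper": 1, "linear": [-0.058, 0, 0], "roll": 0}

```text
time: 18.1
position: [0.5349, -0.1032, 0.0581]
tcp_rot: [[-0.101, 0.995, 0.004], [0.995, 0.101, 0.002], [0.002, 0.005, -1.0]]
wrist_force: [-0.7, 4.7, 7.3]
finger_gap: 0.002
grip_force: 3.8
```

Call:
step_arm:
  steps:
    - {"gripper": 1, "linear": [-0.007, 0, 0], "roll": 0}
    - {"gripper": 1, "linear": [-0.014, 0, 0], "roll": 0}
    - {"gripper": 1, "linear": [-0.019, 0, 0], "roll": 0}
    - {"gripper": 1, "linear": [-0.021, 0, 0], "roll": 0}
    - {"gripper": 1, "linear": [-0.021, 0, 0], "roll": 0}

```text
time: 18.73
position: [0.534, -0.1269, 0.0557]
tcp_rot: [[-0.099, 0.995, -0.001], [0.995, 0.099, 0.0], [0.0, -0.001, -1.0]]
wrist_force: [-0.6, -0.6, 0.2]
finger_gap: 0.003
grip_force: 0.0
```

```bash
python3 e.py
```

```text
tcp [56.3  9.4 55.9] 18.875
wide_tube side 0.6 [99.5 20.1] len 132 skew deg 0.4
   spot [93.8 15.9] 0.92
wide_tube wrist 0.63 [87.6 15.4] len 126 skew deg 0.1
wide_tube wrist 0.56 [27.9  2. ] len 191 skew deg 89.4
slim_tube top 0.9 [-121.4   -8.4] len 120 skew deg 0.9
   spot [-121.9   -5.1] 0.76
slim_tube side 0.77 [-120.5   -5.8] len 118 skew deg 0.3
slim_tube side 0.61 [-59.6 172.7] len 40 skew deg 32.5
   spot [-127.9   -8.8] 0.8
```

Call:
step_arm:
  steps:
    - {"gripper": 1, "linear": [0.012, 0, -0.005], "roll": 0}
    - {"gripper": 1, "linear": [0.02, 0, -0.04], "roll": 0}
    - {"gripper": 1, "linear": [0.04, 0, -0.08], "roll": 0}
    - {"gripper": 1, "linear": [0.08, -0.005, -0.1], "roll": 0}
    - {"gripper": 1, "linear": [0.125, -0.01, -0.1], "roll": 0}
    - {"gripper": 1, "linear": [0.17, -0.016, -0.1], "roll": 0}
    - {"gripper": 1, "linear": [0.209, -0.016, -0.1], "roll": 0}
    - {"gripper": 1, "linear": [0.209, -0.016, -0.1], "roll": 0}

```text
time: 20.48
position: [0.4966, 0.0857, 0.1569]
tcp_rot: [[-0.109, 0.994, 0.001], [0.994, 0.109, 0.002], [0.002, 0.001, -1.0]]
wrist_force: [-0.4, -1.0, 0.5]
finger_gap: -0.005
grip_force: 0.0
```

```bash
sed -i 's/("wide_tube",.074)/("wide_tube",.064)/' e.py; python3 e.py
```

```text
tcp [-151.9   -6.8  156.2] 20.625
wide_tube top 0.66 [92.4 16.3] len 123 skew deg -0.4
   spot [97.8 15. ] 0.93
wide_tube side 0.94 [95. 15.] len 129 skew deg -0.5
slim_tube top 0.55 [-122.    -8.5] len 120 skew deg 1.2
   spot [-124.7  -12.3] 0.59
slim_tube side 0.69 [-117.7   -6.6] len 123 skew deg 0.3
   spot [-130.9   -5.3] 0.72
slim_tube wrist 0.6 [-119.5   -9.2] len 122 skew deg 1.1
   spot [-118.6   -7.4] 0.83
```

The wide tube is seated at x≈95 mm, off-centre by about 14 mm in y, which I can nudge later. Now the slim tube.

Call:
step_arm:
  steps:
    - {"gripper": 1, "linear": [0, 0, 0.04], "roll": 0}
    - {"gripper": 1, "linear": [0, 0, 0.08], "roll": 0}
    - {"gripper": 1, "linear": [0, 0, 0.105], "roll": 0}
    - {"gripper": 1, "linear": [0, 0, 0.105], "roll": 0}
    - {"gripper": 1, "linear": [-0.006, 0, 0.105], "roll": 0}
    - {"gripper": 1, "linear": [-0.012, 0, 0.105], "roll": 0}
    - {"gripper": 1, "linear": [-0.018, 0, 0.105], "roll": 0}
    - {"gripper": 1, "linear": [-0.024, 0, 0.105], "roll": 0}

```text
time: 22.22
position: [0.5007, 0.0553, 0.0517]
tcp_rot: [[-0.099, 0.995, 0.001], [0.995, 0.099, -0.0], [-0.0, 0.001, -1.0]]
wrist_force: [-0.1, -0.1, -0.4]
finger_gap: 0.005
grip_force: 0.0
```

Call:
step_arm:
  steps:
    - {"gripper": 1, "linear": [-0.007, 0, 0], "roll": 0}
    - {"gripper": 1, "linear": [-0.014, 0, 0], "roll": 0}
    - {"gripper": 1, "linear": [-0.021, 0, 0], "roll": 0}
    - {"gripper": 1, "linear": [-0.028, 0, 0], "roll": 0}
    - {"gripper": 1, "linear": [-0.035, 0, 0], "roll": 0}
    - {"gripper": 1, "linear": [-0.042, 0, 0], "roll": 0}
    - {"gripper": 1, "linear": [-0.049, 0, 0], "roll": 0}
    - {"gripper": 1, "linear": [-0.056, 0, 0], "roll": 0}

```text
time: 23.22
position: [0.5058, -0.0001, 0.0511]
tcp_rot: [[-0.1, 0.995, 0.0], [0.995, 0.1, 0.0], [0.0, 0.0, -1.0]]
wrist_force: [0.1, -0.6, -0.6]
finger_gap: -0.003
grip_force: 0.0
```

```bash
python3 e.py; python3 -c "
from h import *
print(status.get_obs()['wrist_force'])"
```

```text
tcp [-71.7  -6.6  51.1] 23.375
wide_tube top 0.79 [92.5 15.8] len 123 skew deg 0.4
   spot [96.6 15.7] 0.75
wide_tube side 0.97 [96.5 15. ] len 132 skew deg 0.8
wide_tube side 0.73 [-57.9 174.4] len 37 skew deg 32.5
   spot [95.2  9.9] 0.91
slim_tube side 0.44 [-120.    34.8] len 39 skew deg 0.3
slim_tube side 0.41 [21.9 22.7] len 315 skew deg 65.2
   spot [-119.5   -8.9] 0.43
slim_tube wrist 0.78 [-120.3   -8.9] len 127 skew deg 1.1
   spot [-119.6   -7.7] 0.93
[ 0.16936579  0.33380582 -0.05222786]
```

The slim tube did not move although the finger passed it, so I need a look at the tip height.

Run:
```python
from h import *
V=get_image("wrist");S=get_image("side");T=get_image("top")
O=np.array([.5194,-.071,0]);ex=np.array([.0986,-.9951,0]);ey=np.array([.9951,.0986,0])
o=status.get_obs();X=np.array(o["position"])
for p in(V,S):
    for dz in(0,.02,.04):
        q=proj(p,X+[0,0,dz])[0];print(q); cv2.circle(p["frame"],tuple(int(round(v)) for v in q),1,(255,0,0),-1)
a=cv2.resize(V["frame"][60:360,120:520],(400,300))
b=cv2.resize(S["frame"][110:200,260:380],(400,300),interpolation=2)
c=cv2.resize(T["frame"][180:310,190:363],(400,300),interpolation=2)
d=cv2.resize(S["frame"][90:240,200:400],(400,300),interpolation=2)
cv2.imwrite("pics/m2.png",np.vstack([np.hstack([a,b]),np.hstack([c,d])])[:,:,::-1])
```

```text
[323.18531616 231.52011596]
[323.3007184 245.0463339]
[323.44670383 262.15718548]
[315.75442653 161.13945837]
[315.75047332 156.65075064]
[315.74637087 151.99257552]
```

View pics/m2.png

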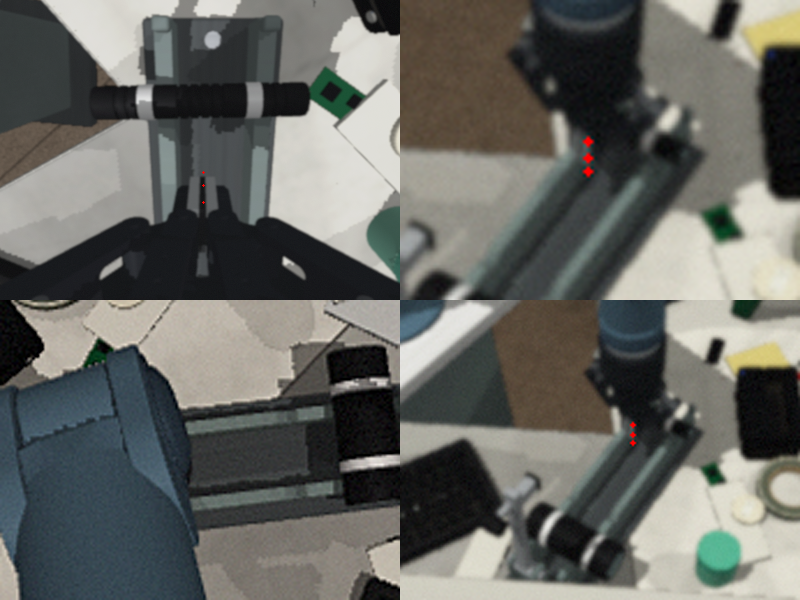

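The fingertips end about 20 mm above the nominal TCP: they show at wrist crop (203,178), and they passed over the slim tube. I'll go back behind the slim tube and lower between the rails to TCP z≈25 mm.

Call:
step_arm:
  steps:
    - {"gripper": 1, "linear": [0, 0, -0.04], "roll": 0}
    - {"gripper": 1, "linear": [0.02, 0.001, -0.06], "roll": 0}
    - {"gripper": 1, "linear": [0.05, 0.002, -0.06], "roll": 0}
    - {"gripper": 1, "linear": [0.078, 0.003, -0.06], "roll": 0}
    - {"gripper": 1, "linear": [0.078, 0.003, -0.06], "roll": 0}
    - {"gripper": 1, "linear": [0.078, 0.003, -0.02], "roll": 0}
    - {"gripper": 1, "linear": [0.078, 0.003, 0.01], "roll": 0}
    - {"gripper": 1, "linear": [0.078, 0.003, 0.026], "roll": 0}

```text
time: 25.12
position: [0.4998, 0.0765, 0.0233]
tcp_rot: [[-0.098, 0.995, -0.003], [0.995, 0.098, -0.001], [-0.001, -0.003, -1.0]]
wrist_force: [0.1, 1.0, -0.7]
finger_gap: -0.001
grip_force: 0.0
```

Call:
step_arm:
  steps:
    - {"gripper": 1, "linear": [0, 0, 0], "roll": 0}
    - {"gripper": 1, "linear": [-0.006, 0, 0], "roll": 0}
    - {"gripper": 1, "linear": [-0.012, 0, 0], "roll": 0}
    - {"gripper": 1, "linear": [-0.018, 0, 0], "roll": 0}
    - {"gripper": 1, "linear": [-0.025, 0, 0], "roll": 0}
    - {"gripper": 1, "linear": [-0.032, 0, 0], "roll": 0}
    - {"gripper": 1, "linear": [-0.039, 0, 0], "roll": 0}
    - {"gripper": 1, "linear": [-0.046, 0, 0], "roll": 0}

```text
time: 26.12
position: [0.5055, 0.032, 0.025]
tcp_rot: [[-0.099, 0.995, -0.0], [0.995, 0.099, 0.0], [0.0, -0.0, -1.0]]
wrist_force: [-0.5, 0.2, -0.0]
finger_gap: 0.002
grip_force: 0.1
```

```bash
python3 e.py | grep -A1 -E "slim|tcp"
```

```text
tcp [-103.7   -3.6   25. ] 26.275
wide_tube top 0.63 [92.7 16.8] len 125 skew deg -0.6
--
slim_tube top 0.94 [-82.6  -8.2] len 124 skew deg 0.2
   spot [-83.4  -5. ] 0.82
slim_tube side 0.71 [-78.6  -5.3] len 124 skew deg 0.9
   spot [-88.6 -23.1] 0.81
slim_tube wrist 0.82 [-77.   -9.3] len 124 skew deg 0.9
```

Call:
step_arm:
  steps:
    - {"gripper": 1, "linear": [-0.007, 0, 0], "roll": 0}
    - {"gripper": 1, "linear": [-0.014, 0, 0], "roll": 0}
    - {"gripper": 1, "linear": [-0.021, 0, 0], "roll": 0}
    - {"gripper": 1, "linear": [-0.028, 0, 0], "roll": 0}
    - {"gripper": 1, "linear": [-0.035, 0, 0], "roll": 0}
    - {"gripper": 1, "linear": [-0.042, 0, 0], "roll": 0}
    - {"gripper": 1, "linear": [-0.049, 0, 0], "roll": 0}
    - {"gripper": 1, "linear": [-0.056, 0, 0], "roll": 0}

```text
time: 27.88
position: [0.5111, -0.0237, 0.0251]
tcp_rot: [[-0.1, 0.995, -0.0], [0.995, 0.1, 0.0], [0.0, -0.0, -1.0]]
wrist_force: [-0.4, 0.2, 0.2]
finger_gap: 0.002
grip_force: 0.1
```

Call:
step_arm:
  steps:
    - {"gripper": 1, "linear": [-0.007, 0, 0], "roll": 0}
    - {"gripper": 1, "linear": [-0.014, 0, 0], "roll": 0}
    - {"gripper": 1, "linear": [-0.021, 0, 0], "roll": 0}
    - {"gripper": 1, "linear": [-0.028, 0, 0], "roll": 0}
    - {"gripper": 1, "linear": [-0.035, 0, 0], "roll": 0}
    - {"gripper": 1, "linear": [-0.041, 0, 0], "roll": 0}
    - {"gripper": 1, "linear": [-0.047, 0, 0], "roll": 0}
    - {"gripper": 1, "linear": [-0.047, 0, 0], "roll": 0}

```text
time: 28.88
position: [0.5158, -0.0708, 0.025]
tcp_rot: [[-0.098, 0.995, -0.0], [0.995, 0.098, -0.0], [-0.0, -0.0, -1.0]]
wrist_force: [-0.4, -0.2, 0.3]
finger_gap: 0.001
grip_force: 0.0
```

```bash
python3 e.py
```

```text
tcp [-1.7 -3.5 25.1] 29.025
wide_tube top 0.85 [92.5 16.4] len 124 skew deg 0.8
   spot [88.8 16.9] 0.83
wide_tube side 0.91 [94.6 16.5] len 129 skew deg 0.7
   spot [95.8 11.1] 0.87
slim_tube side 0.63 [26.  -7.7] len 120 skew deg 0.7
   spot [22.4 -5.1] 0.79
slim_tube wrist 0.59 [27.  -9.1] len 124 skew deg -0.3
   spot [27.9 -8.9] 0.8
```

Call:
step_arm:
  steps:
    - {"gripper": 1, "linear": [-0.003, 0, 0], "roll": 0}
    - {"gripper": 1, "linear": [-0.006, 0, 0], "roll": 0}
    - {"gripper": 1, "linear": [-0.009, 0, 0], "roll": 0}
    - {"gripper": 1, "linear": [-0.011, 0, 0], "roll": 0}
    - {"gripper": 1, "linear": [-0.011, 0, 0], "roll": 0}

```text
time: 30.25
position: [0.5169, -0.0813, 0.0251]
tcp_rot: [[-0.099, 0.995, -0.0], [0.995, 0.099, -0.0], [-0.0, -0.0, -1.0]]
wrist_force: [0.2, 0.6, -0.3]
finger_gap: 0.003
grip_force: 0.0
```

```bash
sed -i 's/("slim_tube",.06)/("slim_tube",.0556)/' e.py; python3 e.py
```

```text
tcp [ 9.5 -3.5 25.1] 30.4
wide_tube top 0.79 [94.7 15.9] len 124 skew deg 2.0
   spot [99.3 12.4] 0.96
wide_tube side 0.91 [94.5 15.3] len 133 skew deg -0.5
   spot [88.3  5. ] 0.91
   spot [118.  147.2] 0.68
slim_tube side 0.6 [34.6 -6.2] len 122 skew deg 0.1
   spot [26.1 -9.9] 0.84
slim_tube wrist 0.7 [27.8 -9.1] len 125 skew deg 2.8
   spot [ 74.9 108.7] 0.73
```

Call:
step_arm:
  steps:
    - {"gripper": 1, "linear": [0.02, 0, 0], "roll": 0}
    - {"gripper": 1, "linear": [0.02, 0.02, -0.045], "roll": 0}
    - {"gripper": 1, "linear": [0.02, 0.04, -0.09], "roll": 0}
    - {"gripper": 1, "linear": [0.02, 0.07, -0.12], "roll": 0}
    - {"gripper": 1, "linear": [0, 0.1, -0.12], "roll": 0}
    - {"gripper": 1, "linear": [-0.04, 0.102, -0.12], "roll": 0}
    - {"gripper": 1, "linear": [-0.084, 0.102, -0.12], "roll": 0}
    - {"gripper": 1, "linear": [-0.084, 0.102, -0.12], "roll": 0}

```text
time: 32.0
position: [0.626, -0.1618, 0.1443]
tcp_rot: [[-0.09, 0.996, -0.001], [0.996, 0.09, -0.004], [-0.003, -0.001, -1.0]]
wrist_force: [-0.4, -0.4, -0.1]
finger_gap: 0.002
grip_force: 0.0
```

```bash
python3 e.py
```

```text
tcp [ 92.3  98.5 144.9] 32.15
wide_tube top 0.63 [75.9 16.9] len 120 skew deg -2.4
   spot [95.  11.7] 0.82
wide_tube side 0.86 [94.1 15.2] len 134 skew deg -1.3
   spot [93.2 18.7] 0.73
wide_tube wrist 0.79 [94.2  8.9] len 136 skew deg 0.8
   spot [93.4 14.5] 0.73
slim_tube top 0.81 [32.6 -7.9] len 121 skew deg -0.1
   spot [ 31.4 -10.5] 0.86
slim_tube side 0.77 [ 35.  -17.7] len 102 skew deg 0.1
   spot [ 25.3 -12.6] 0.55
slim_tube wrist 0.91 [ 33.9 -10.4] len 127 skew deg -0.0
   spot [34.5 -8.1] 0.74
```

Call:
step_arm:
  steps:
    - {"gripper": 1, "linear": [-0.003, 0, 0.04], "roll": 0}
    - {"gripper": 1, "linear": [-0.003, 0, 0.08], "roll": 0}
    - {"gripper": 1, "linear": [-0.003, 0, 0.1], "roll": 0}
    - {"gripper": 1, "linear": [-0.003, -0.005, 0.1], "roll": 0}
    - {"gripper": 1, "linear": [-0.003, -0.01, 0.1], "roll": 0}
    - {"gripper": 1, "linear": [-0.003, -0.015, 0.1], "roll": 0}
    - {"gripper": 1, "linear": [-0.003, -0.02, 0.1], "roll": 0}
    - {"gripper": 1, "linear": [-0.003, -0.023, 0.1], "roll": 0}

```text
time: 33.75
position: [0.6055, -0.1599, 0.0466]
tcp_rot: [[-0.1, 0.995, 0.004], [0.995, 0.1, -0.001], [-0.001, 0.004, -1.0]]
wrist_force: [2.2, -0.1, 1.1]
finger_gap: -0.001
grip_force: 1.0
```

```bash
python3 e.py
```

```text
tcp [96.8 76.1 45.7] 33.9
wide_tube top 0.66 [74.7  1.8] len 119 skew deg 1.0
   spot [96.8 -2.9] 0.88
wide_tube side 0.74 [100.5   1.2] len 134 skew deg -14.5
   spot [91.5 -0.1] 0.79
wide_tube wrist 0.81 [95.3 -8.1] len 142 skew deg 0.0
wide_tube wrist 0.43 [67.7  7.7] len 193 skew deg 84.9
   spot [93.1  0.8] 0.66
slim_tube top 0.8 [32.3 -8.6] len 119 skew deg 1.2
   spot [30.4 -7.9] 0.93
   spot [ 26.9 -10.2] 0.4
slim_tube wrist 0.83 [ 33.8 -11.9] len 130 skew deg 0.1
   spot [33.5 -8.5] 0.82
```

Both tubes are seated: wide at (95, 0) and slim at (34, -8) mm. Now I go back above the knob.

Call:
step_arm:
  steps:
    - {"gripper": 1, "linear": [0, 0.012, 0], "roll": 0}
    - {"gripper": 1, "linear": [0, 0.014, -0.05], "roll": 0}
    - {"gripper": 0.5, "linear": [0, 0.014, -0.1], "roll": 0}
    - {"gripper": -0.2, "linear": [0, 0.014, -0.15], "roll": 0}
    - {"gripper": -0.2, "linear": [0, 0.014, -0.2], "roll": 0}
    - {"gripper": -0.2, "linear": [-0.01, 0, -0.255], "roll": 0}
    - {"gripper": -0.2, "linear": [-0.04, -0.04, -0.255], "roll": 0}
    - {"gripper": -0.2, "linear": [-0.07, -0.077, -0.255], "roll": 0}

```text
time: 35.5
position: [0.5337, -0.2372, 0.3006]
tcp_rot: [[-0.101, 0.995, -0.0], [0.995, 0.101, -0.0], [-0.0, -0.0, -1.0]]
wrist_force: [0.5, -0.3, -0.6]
finger_gap: 0.599
grip_force: 0.0
```

Call:
step_arm:
  steps:
    - {"gripper": -0.2, "linear": [-0.01, 0, 0], "roll": 0}
    - {"gripper": -0.2, "linear": [-0.02, 0, 0], "roll": 0}
    - {"gripper": -0.2, "linear": [-0.02, 0, 0], "roll": 0}
    - {"gripper": -0.2, "linear": [-0.02, 0, 0], "roll": 0}

```text
time: 36.0
position: [0.5375, -0.255, 0.2998]
tcp_rot: [[-0.102, 0.995, -0.0], [0.995, 0.102, 0.002], [0.002, 0.0, -1.0]]
wrist_force: [0.2, 0.1, 0.2]
finger_gap: 0.599
grip_force: 0.0
```

```bash
python3 e.py | grep tcp
python3 - <<'E'
from h import *
O=np.array([.5194,-.071,0]);ex=np.array([.0986,-.9951,0]);ey=np.array([.9951,.0986,0])
rf=lambda X:np.array([(X-O)@ex,(X-O)@ey,X[2]])*1000
for n in("side","wrist","top"):
    p=get_image(n)
    for k in spot_point("keeper_knob",p)[:2]: print(n,k["p"],k["xy"],[rf(at_z(p,k["xy"],z)).round(1) for z in(.23,.238)])
    for th in(1.4,1.48,1.55): a=th+.2467;print(th,proj(p,O+ex*(.165-.1392*np.cos(a))+[0,0,.1+.1392*np.sin(a)]).round(1))
print(status.get_obs()["tcp_rot"])
E
```

```text
tcp [185.4  -0.6 300. ] 36.15
side 0.89 [247.7, 200.4] [array([182.7,   0.6, 230. ]), array([185.5,   4.5, 238. ])]
1.4 [[249.  195.3]]
1.48 [[245.5 199.8]]
1.55 [[242.6 204. ]]
wrist 0.85 [323.0, 203.0] [array([189.1,  -1.3, 230. ]), array([186.6,  -1.3, 238. ])]
1.4 [[324.6 190.9]]
1.48 [[324.5 202.8]]
1.55 [[324.5 212.5]]
top 0.56 [419.6, 225.7] [array([187.5,   0.7, 230. ]), array([185.7,   0. , 238. ])]
1.4 [[412.9 226.5]]
1.48 [[420.1 225.7]]
1.55 [[426.2 225.1]]
[[-9.94278838e-02  9.95044770e-01  4.25307037e-05]
 [ 9.95044769e-01  9.94278814e-02  5.63843783e-05]
 [ 5.18762429e-05  4.79261336e-05 -9.99999998e-01]]
```

Call:
step_arm:
  steps:
    - {"gripper": -0.2, "linear": [-0.001, 0, 0.04], "roll": 0}
    - {"gripper": -0.2, "linear": [-0.001, 0, 0.075], "roll": 0}
    - {"gripper": -0.2, "linear": [-0.001, 0, 0.09], "roll": 0}
    - {"gripper": -0.2, "linear": [-0.001, 0, 0.09], "roll": 0}
    - {"gripper": 0.5, "linear": [-0.001, 0, 0.09], "roll": 0}
    - {"gripper": 1, "linear": [-0.001, 0, 0.09], "roll": 0}
    - {"gripper": 1, "linear": [-0.001, 0, 0.09], "roll": 0}
    - {"gripper": 1, "linear": [-0.001, 0, 0.09], "roll": 0}
  newtons: 25

```text
time: 38.05
position: [0.5395, -0.258, 0.2124]
tcp_rot: [[-0.1, 0.995, 0.007], [0.995, 0.1, -0.002], [-0.002, 0.006, -1.0]]
wrist_force: [6.1, 1.1, 3.9]
finger_gap: 0.292
grip_force: 29.6
```

Call:
step_arm:
  steps:
    - {"gripper": 1, "linear": [0.0147, 0, -0.0015], "roll": 0}
    - {"gripper": 1, "linear": [0.0286, 0, -0.0015], "roll": 0}
    - {"gripper": 1, "linear": [0.0424, 0, 0], "roll": 0}
    - {"gripper": 1, "linear": [0.0561, 0, 0.0027], "roll": 0}
    - {"gripper": 1, "linear": [0.0694, 0, 0.0068], "roll": 0}
    - {"gripper": 1, "linear": [0.0822, 0, 0.0122], "roll": 0}
    - {"gripper": 1, "linear": [0.0944, 0, 0.0189], "roll": 0}
    - {"gripper": 1, "linear": [0.1058, 0, 0.0268], "roll": 0}

```text
time: 39.05
position: [0.5287, -0.1501, 0.1872]
tcp_rot: [[-0.101, 0.995, 0.005], [0.995, 0.101, 0.0], [-0.0, 0.005, -1.0]]
wrist_force: [1.2, 5.1, 11.4]
finger_gap: 0.297
grip_force: 33.8
```

Call:
step_arm:
  steps:
    - {"gripper": 1, "linear": [0.0107, 0, 0.0089], "roll": 0}
    - {"gripper": 1, "linear": [0.0204, 0, 0.0189], "roll": 0}
    - {"gripper": 1, "linear": [0.029, 0, 0.0298], "roll": 0}
    - {"gripper": 1, "linear": [0.0365, 0, 0.0415], "roll": 0}
    - {"gripper": 1, "linear": [0.0428, 0, 0.0539], "roll": 0}
    - {"gripper": 1, "linear": [0.0469, 0, 0.0643], "roll": 0}
    - {"gripper": 1, "linear": [0.049, 0, 0.071], "roll": 0}
    - {"gripper": 1, "linear": [0.05, 0, 0.075], "roll": 0}

```text
time: 40.05
position: [0.523, -0.0952, 0.11]
tcp_rot: [[-0.105, 0.994, 0.003], [0.994, 0.105, 0.007], [0.007, 0.004, -1.0]]
wrist_force: [1.9, 10.1, 7.5]
finger_gap: 0.294
grip_force: 43.0
```

Call:
step_arm:
  steps:
    - {"gripper": 1, "linear": [-0.002, 0, 0.003], "roll": 0}
    - {"gripper": 1, "linear": [-0.003, 0, 0.006], "roll": 0}
    - {"gripper": 1, "linear": [-0.003, 0, 0.008], "roll": 0}
    - {"gripper": 1, "linear": [-0.003, 0, 0.008], "roll": 0}

```text
time: 40.55
position: [0.5228, -0.0934, 0.1018]
tcp_rot: [[-0.108, 0.994, 0.001], [0.994, 0.108, 0.013], [0.012, 0.003, -1.0]]
wrist_force: [1.2, 17.3, 5.9]
finger_gap: 0.293
grip_force: 44.6
```

Call:
step_arm:
  steps:
    - {"gripper": 0, "linear": [0, 0, -0.004], "roll": 0}
    - {"gripper": -0.3, "linear": [0, 0, -0.004], "roll": 0}
    - {"gripper": -0.3, "linear": [0, 0, -0.004], "roll": 0}
    - {"gripper": -0.3, "linear": [0, 0, -0.04], "roll": 0}
    - {"gripper": -0.3, "linear": [0, 0, -0.09], "roll": 0}
    - {"gripper": -0.3, "linear": [0, 0, -0.14], "roll": 0}
    - {"gripper": -0.3, "linear": [0, 0, -0.16], "roll": 0}
    - {"gripper": -0.3, "linear": [0, 0, -0.16], "roll": 0}

```text
time: 41.55
position: [0.5223, -0.1071, 0.262]
tcp_rot: [[-0.098, 0.995, 0.003], [0.995, 0.098, -0.002], [-0.002, 0.003, -1.0]]
wrist_force: [-0.2, 0.3, -0.3]
finger_gap: 0.65
grip_force: 0.0
```

```bash
cat > g.py <<'E'
from h import *
O=np.array([.5194,-.071,0]);ex=np.array([.0986,-.9951,0])
for n in("side","wrist","top"):
    p=get_image(n)
    for k in spot_point("keeper_knob",p)[:1]: print(n,round(k["p"],2),k["xy"])
    print([proj(p,O+ex*(.165-.1392*np.cos(a))+[0,0,.1+.1392*np.sin(a)])[0].round(1).tolist() for a in(.2467,.2967,.3467,.4467)])
E
python3 g.py; python3 e.py
```

```text
[[294.5, 172.1], [293.9, 171.1], [293.2, 170.1], [291.5, 168.6]]
wrist 0.89 [324.9, 181.1]
[[325.6, 180.8], [325.6, 184.0], [325.7, 187.5], [325.8, 195.9]]
[[314.4, 243.2], [315.5, 242.8], [316.9, 242.4], [320.3, 241.4]]
tcp [ 34.7  -1.9 259.4] 42.0
wide_tube side 0.67 [94.9  1.7] len 139 skew deg 0.2
   spot [98.7 -0.1] 0.89
wide_tube wrist 0.69 [92.8  2.3] len 128 skew deg -1.0
   spot [90.5 -0.2] 0.89
slim_tube side 0.87 [34.8 -6.2] len 125 skew deg 0.1
   spot [ 27.4 -17.6] 0.52
slim_tube wrist 0.94 [34.1 -7.6] len 122 skew deg 0.1
   spot [36.4 -7.7] 0.87
```

Measured, the keeper is at about 0 (wrist knob at (325,181), predicted (325.6,180.8) for 0). A gentle press on the knob from above will make sure it is on its stop.

Call:
step_arm:
  steps:
    - {"gripper": 1, "linear": [0.005, 0, 0.03], "roll": 0}
    - {"gripper": 1, "linear": [0.005, 0, 0.06], "roll": 0}
    - {"gripper": 1, "linear": [0.005, 0, 0.09], "roll": 0}
    - {"gripper": 1, "linear": [0.005, 0, 0.11], "roll": 0}
    - {"gripper": 1, "linear": [0.005, 0, 0.118], "roll": 0}
    - {"gripper": 1, "linear": [0.005, 0, 0.124], "roll": 0}
    - {"gripper": 1, "linear": [0.005, 0, 0.13], "roll": 0}
    - {"gripper": 1, "linear": [0.005, 0, 0.13], "roll": 0}

```text
time: 43.6
position: [0.5209, -0.1009, 0.1303]
tcp_rot: [[-0.099, 0.995, 0.0], [0.995, 0.099, -0.0], [-0.0, 0.0, -1.0]]
wrist_force: [-0.0, 0.9, 0.3]
finger_gap: -0.0
grip_force: 0.0
```

Call:
step_arm:
  steps:
    - {"gripper": 1, "linear": [0, 0, 0.003], "roll": 0}
    - {"gripper": 1, "linear": [0, 0, 0.006], "roll": 0}
    - {"gripper": 1, "linear": [0, 0, 0.008], "roll": 0}
    - {"gripper": 1, "linear": [0, 0, 0.01], "roll": 0}
    - {"gripper": 1, "linear": [0, 0, 0.01], "roll": 0}

```text
time: 44.22
position: [0.5208, -0.1008, 0.1201]
tcp_rot: [[-0.1, 0.995, -0.0], [0.995, 0.1, 0.0], [0.0, -0.0, -1.0]]
wrist_force: [0.6, 0.1, 0.3]
finger_gap: -0.002
grip_force: 0.0
```

Call:
step_arm:
  steps:
    - {"gripper": 1, "linear": [0, 0, 0.002], "roll": 0}
    - {"gripper": 1, "linear": [0, 0, 0.004], "roll": 0}
    - {"gripper": 1, "linear": [0, 0, 0.006], "roll": 0}
    - {"gripper": 1, "linear": [0, 0, 0.008], "roll": 0}
    - {"gripper": 1, "linear": [0, 0, 0.008], "roll": 0}

```text
time: 44.85
position: [0.5215, -0.1008, 0.1172]
tcp_rot: [[-0.099, 0.995, -0.001], [0.995, 0.099, -0.003], [-0.002, -0.001, -1.0]]
wrist_force: [-10.0, 0.7, 26.9]
finger_gap: -0.001
grip_force: 13.3
```

Call:
step_arm:
  steps:
    - {"gripper": 1, "linear": [0, 0, -0.01], "roll": 0}
    - {"gripper": 1, "linear": [0, 0, -0.05], "roll": 0}
    - {"gripper": 1, "linear": [0, 0, -0.1], "roll": 0}
    - {"gripper": 1, "linear": [0, 0, -0.14], "roll": 0}
    - {"gripper": 1, "linear": [0.01, 0, -0.15], "roll": 0}
    - {"gripper": 1, "linear": [0.01, 0, -0.15], "roll": 0}

```text
time: 45.6
position: [0.5199, -0.0895, 0.2622]
tcp_rot: [[-0.102, 0.995, 0.0], [0.995, 0.102, 0.0], [0.0, 0.0, -1.0]]
wrist_force: [-0.4, 0.4, -0.2]
finger_gap: 0.003
grip_force: 0.0
```

```bash
python3 g.py; python3 e.py
python3 - <<'E'
from h import *
V=get_image("wrist");S=get_image("side")
a=cv2.resize(V["frame"][40:290,200:450],(400,400),interpolation=2)
b=cv2.resize(S["frame"][120:240,240:360],(400,400),interpolation=2)
cv2.imwrite("pics/f.png",np.hstack([a,b])[:,:,::-1])
E
```

```text
side 0.73 [296.3, 173.6]
[[294.5, 172.1], [293.9, 171.1], [293.2, 170.1], [291.5, 168.6]]
wrist 0.67 [323.0, 192.2]
[[325.7, 194.9], [325.8, 198.2], [325.8, 202.0], [325.9, 210.7]]
[[314.4, 243.2], [315.5, 242.8], [316.9, 242.4], [320.3, 241.4]]
tcp [ 19.9  -1.8 261.6] 46.05
wide_tube side 0.61 [95.3  1.8] len 132 skew deg 0.9
   spot [86.6 -0.6] 0.58
wide_tube wrist 0.56 [93.9  1.7] len 125 skew deg 0.1
   spot [92.8 -0.7] 0.94
slim_tube side 0.76 [34.3 -5.9] len 124 skew deg 0.1
   spot [ 23.1 -10.7] 0.61
   spot [37.6 -6.9] 0.62
```

View pics/f.png

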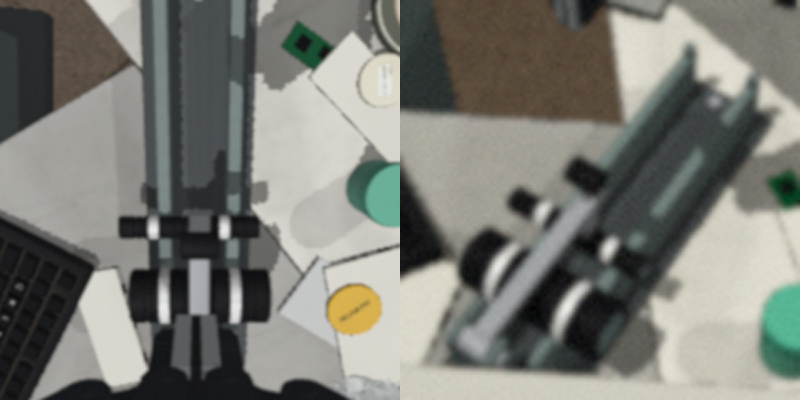

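The final picture shows the keeper bar lying level over both tubes. In the side crop the wide tube is near (540,285), the slim tube near (575,230) and the knob at (585,175). The jar and tin are where they were. Handing in.

```bash
python3 -c "
from plant import job
print(job.sign_off())"
```

```text
the job is handed in; nothing more can be done
None
```

The job is handed in at about 46 s: by the last camera check both tubes are seated and the keeper bar is fully down, with the slim tube about 7 mm off-centre along its groove; an early push slipped onto the wide tube (49 N wrist force), and I slid that tube about 15 mm along its groove to centre it.

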